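Close the graver box with its engraved copper cover

ROBOT

A 7-joint arm with a two-finger parallel gripper is mounted at the origin on the work surface. World frame = base frame: x ahead of the robot, y to its left, z up, the work surface at z = 0. Lengths are in m, angles in rad, forces in N, time in s.
With the tool pointing down it reaches from about 0.425 to 0.925 m from the base axis. Payload 6.8 kg.
Tool frame: the origin (TCP) lies between the finger pads; the fingertips stand r.tcp_to_tips ahead of it and the grasp point (between the pads) lies 3 mm ahead of it (r.tcp_to_tips is the distance from the TCP to the fingertips, in m); z points along the fingers, y is the line along which they close (so a half turn about z gives the same grasp; the last joint's range is limited). The gripper opens to 85 mm and grips with 20 to 120 N. Pads are 22 mm wide; open, the fingers measure 114 mm over their backs; the gripper's body (76 mm by 85 mm) begins 54 mm behind the grasp point. The pads swing forward as they close: fully open they stand 13 mm farther back than shut.
Start: joints at [1.118, 0.477, 0.022, 1.555, -0.011, 1.109, -0.083], TCP at [0.228, -0.635, 0.253] pointing down, gripper open.
Joint ranges: [-2.96, 2.96], [-0.34, 2.1], [-1.41, 1.46], [0.24, 2.44], [-1.37, 4.51], [0.17, 1.92], [-2.96, 2.96]. Speed limits (rad/s): [2.39, 2.39, 3.14, 3.14, 3.14, 3.14, 3.14].

INTERFACE

Orientations are given as a rotation vector (axis times angle).
In Python, from bench import r gives the robot as it stands. The module is installed in compiled form; this text tells all that it offers.
- The arm moves only by the tool step_arm, never from a script. Its argument "moves" is a list of rows, each an object of numbers: "rx", "ry", "rz": the turn, a rotation vector about the tool's x, y, z in degrees; "dx", "dy", "dz": the shift along the tool's x, y, z in mm; "gripper": the opening, from -1 (shut) to 1 (fully open). In form: [{"rx": .., "ry": .., "rz": .., "dx": .., "dy": .., "dz": .., "gripper": ..}, ...]. A call has 1 to 20 rows; each row shifts and turns the commanded pose from where the row before left it, along the tool's axes as they then stand; what a row does not reach is not made up. A row lasts 1/8 s, in which the tool goes at most 62.5 mm and 10.7 degrees, less where a joint would pass 70% of its speed; a pose out of reach is approached as far as the arm can. A call is refused whole if a number of a shift passes 62.5 or a number of a turn 10.7, either way. A call with a gripper value outside its range is refused whole. The fingers move at their own pace and stop on an object; "grip_force" is the grip in N (left out, the last holds). Time passes only in rows, so rows that do not move let the fingers close. It gives the time, the measured TCP pose, the force, the opening and the grip force at its end, in the units of the state.
- r.get_obs(): the state, without advancing time (a new reading comes with each control period).
- r.grab_frame(name): name is "scene" or "top"; returns the picture (420x560x3 uint8, blue, green, red); there is no depth.
- r.camera_info(name): a dict with "mtx" (3x3 intrinsics, pixels), "D" ([k1, k2, p1, p2, k3] as OpenCV has them; the pictures are not rectified), "rvec" (rotation vector, rad) and "tvec" (3), from world to camera coordinates, as OpenCV has them. Camera axes: x right, y down, z forward; pixel columns grow to the right and rows downward; lengths in m; the calibration is good to about 2 mm. A picture is of the moment at which its call begins. camera_info takes no time and is no camera call.
- r.hand_in(): hands the job in; it is judged then, once.
The state is a dict: "clock": time; "joints": joint angles; "qvel": joint speeds; "tau": joint torques, N m; "tcp_pos": TCP position; "orientation": TCP orientation; "contact_force": force on the tool from outside, world axes, zero at the start; "moment": the same for the moment, N m; "grip_width": finger opening in m; "gripper_force": force on a finger pad.
Only numpy, scipy, OpenCV 4.12 (cv2) and the standard library are available. Lean on these libraries where they do the work, as an engineer would, in place of code of your own. Each camera call takes 0.05 s, during which the arm holds its last target. There are 200 camera calls.

TASK

Close the graver box with its finished copper cover: swing the box's brass turn-button right aside, lift the cover off the turntable by its pull, tuck its tongue under the box's brass lip with the other end held up, and lower that end - do not let it drop - until the cover lies flat in the recess. Then swing the turn-button back over the cover as far as it goes. Leave the other things on the bench where they are.

Things in the scene. Friction and masses are not known exactly. Their poses are not given: they have to be found in the camera images.
- cover: engraved copper cover, about 0.3 kg, lying on the turntable: plate 90 (x, -45 to 45) x 59 (y) x 11 thick; along its -x edge a tongue 49 wide, 4 thick, reaching on to x = -60, undersides level (105 long in all). A brass bar pull stands on the plate. Origin: on the underside, below the middle of the pull; z up out of the engraved face
- pull (a point): middle of the cover's brass bar pull, 23 above the cover's underside; the pull is 32 long (cover's x) x 12 wide (y) x 24 tall (11 to 35 above the underside)
- tongue_tip (a point): middle of the end of the cover's tongue: x = -60, y = 0, 2 above the underside in the cover's frame
- graver_box: wooden box 165 (x -77.5 to 87.5) x 94 (y) x 50 high, fixed to the bench. Recess in its top: x -62.5 to 47.5, 64 wide, 11 deep, down to a ledge (height 39) all round an open well; the ledge is 20 wide at the lip end, 8 at the sides, 12 at the far end. Origin: on the bench, where the cover's origin comes (39 above it, axes parallel) when the cover lies in the recess, tongue to -x
- lip (a point): middle of the lower free edge of the box's brass lip: x = -52.5, 47 high in the box's frame. The lip, about 3 thick and 70 wide, overhangs the recess from x = -62.5 to -52.5, 8 above the ledge: room for the tongue. The opening left (100) is shorter than the cover (105): the cover goes in only tongue low and other end raised by some 8 to 18 degrees, then is levelled
- pivot (a point): pivot of the turn-button, on the rim at the box's +x end: x = 67.5, y = 0, 50 high in the box's frame
- knob (a point): middle of the turn-button's finger knob, 30 from the pivot and 66.5 above the bench; the knob is upright, 12 across, 20 tall (56.5 to 76.5 above the bench)
- button (a joint): angle of the brass turn-button, an arm 14 wide, 4 thick (52.5 to 56.5 above the bench) that reaches 47 from the pivot. 0 rad: against its stop, pointing to the box's -x, over the recess; it grows counter-clockwise seen from above, to the stop at 1.6 rad, where it points to the box's -y and lies on the rim clear of the recess. Light friction (about 1 N at the knob), it stays where it is left
- turntable: engraver's turntable, fixed to the bench; its platter, 210 across, spins freely about the vertical axis through this origin (on the bench); platter top 50 above the bench. Four jaws, 14 tall, stand on its rim beyond 85 from the axis
- tin: round steel tin, 77 across, 34 high, between the box and the turntable; origin under its centre (not to be disturbed)
- oilstone: grey oilstone block 95 x 40 x 22, between the box and the turntable, nearer the robot than the tin; origin under its centre (not to be disturbed)
- lap_disc: loose flat steel disc, 96 across, 5 thick, at the far side; origin under its centre (not to be disturbed)
- brush: bench brush, 160 long, up to 42 wide, about 20 high, at the far side; origin under its middle (not to be disturbed)
- burin: loose burin with a mushroom-shaped wooden handle, 116 long, 28 high, at the far side; origin under its middle (not to be disturbed)
- hammer: chasing hammer, 220 long, at the left side of the work; origin under the middle of its length, handle to its -x (not to be disturbed)
- loupe: eye loupe, 40 across, 42 high, at the right side of the work; origin under its centre (not to be disturbed)

How it is judged:
By the outcome, as a careful person would: the job done as asked, in the order asked, and still so for the second after the job is handed in, with the robot touching nothing.
It also fails if it takes over 67 s, if anything falls off the work surface, if the arm or the gripper's body presses on something with over 40 N, if the wrist force passes 120 N, or if a joint passes its speed limit or range.

## Working session

There is one attempt and no reset: what is moved stays moved. The work goes in short steps, Python scripts to look and compute and a tool call to move; the robot and the scene stay as the last step left them, time stands still between calls to the robot, and variables do not carry over. Pictures are saved under pics/ and viewed, at most 10 in all, crops included, and the job is handed in when it is done.

Besides the shell and the picture viewer there is one more tool, called as a command line: name --argument value ..., lists and objects as JSON in quotes. step_arm: Moves the arm, as the interface text tells. Its arguments: {"type":"object","properties":{"moves":{"type":"array","items":{"type":"object","properties":{"rx":{"type":"number"},"ry":{"type":"number"},"rz":{"type":"number"},"dx":{"type":"number"},"dy":{"type":"number"},"dz":{"type":"number"},"gripper":{"type":"number"}}}},"grip_force":{"type":"number"}},"required":["moves"]}

```bash
mkdir -p pics; python3 - <<'E'
from bench import r
import cv2
for n in("scene","top"):
    cv2.imwrite(f"pics/{n}0.png",r.grab_frame(n)); c=r.camera_info(n); print(n,c)
o=r.get_obs(); print(o, r.tcp_to_tips)
E
```

```text
scene {'mtx': array([[466.42908481,   0.        , 286.98406948],
       [  0.        , 466.42908481, 211.17069183],
       [  0.        ,   0.        ,   1.        ]]), 'D': array([-0.04943572,  0.        ,  0.        ,  0.        ,  0.        ]), 'rvec': array([ 1.41585934,  2.20543371, -0.87417562]), 'tvec': array([ 0.22635009, -0.3386395 ,  1.89005123])}
top {'mtx': array([[523.14357847,   0.        , 274.14002803],
       [  0.        , 523.14357847, 216.74143173],
       [  0.        ,   0.        ,   1.        ]]), 'D': array([0.04810636, 0.        , 0.        , 0.        , 0.        ]), 'rvec': array([ 2.12963402, -2.06468178,  0.22958099]), 'tvec': array([-0.00175118,  0.61091433,  1.29633314])}
{'clock': 0.1, 'joints': array([ 1.11788669,  0.47770465,  0.02233498,  1.55637433, -0.01149339,
        1.10931197, -0.08313233]), 'qvel': array([ 0.00051238, -0.00164908, -0.00022092, -0.00251522,  0.00031203,
        0.00216723, -0.00135843]), 'tau': array([ 4.57869537e-03, -5.97755456e+01,  1.61385499e+00, -2.81953114e+01,
        1.28674219e-02,  5.04171214e-03,  3.60833837e-06]), 'tcp_pos': array([ 0.22798167, -0.63478848,  0.25242216]), 'orientation': array([-3.09342378e+00, -5.38664417e-01,  6.40235911e-04]), 'contact_force': array([-0.37594576, -0.46678982,  0.36263878]), 'moment': array([-0.01742959, -0.0414317 , -0.01921081]), 'gripper_force': 0.0, 'grip_width': 0.08521895403930922} 0.022
```

View pics/scene0.png

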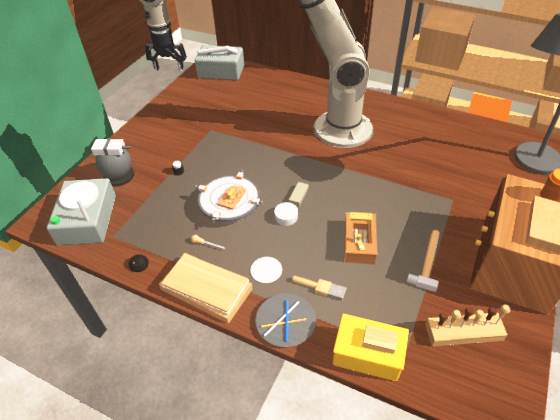

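View pics/top0.png

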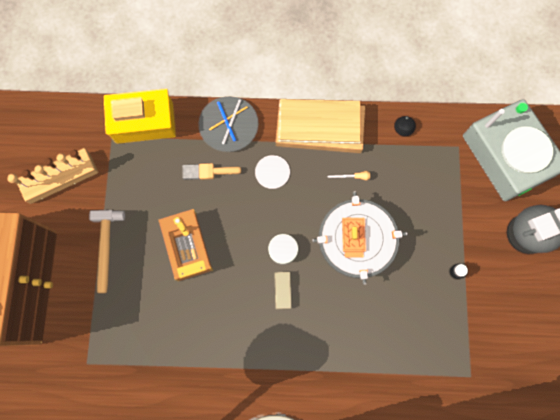

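The overview shows the box at top (187,245) and scene (361,237), with the cover on the turntable at top (355,237) and scene (232,196). I'll enlarge these areas.

```bash
python3 - <<'E'
import cv2,numpy as np
t=cv2.imread("pics/top0.png");s=cv2.imread("pics/scene0.png")
def c(im,x,y,w=80,h=60,k=5): 
    return cv2.resize(im[y:y+h,x:x+w],(400,300),interpolation=cv2.INTER_CUBIC)
a=c(t,135,207,112,84);b=c(t,316,207);d=c(s,321,207);e=c(s,192,166)
cv2.imwrite("pics/crop.png",np.vstack([np.hstack([a,b]),np.hstack([d,e])]))
E
```

```text
(no output)
```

View pics/crop.png

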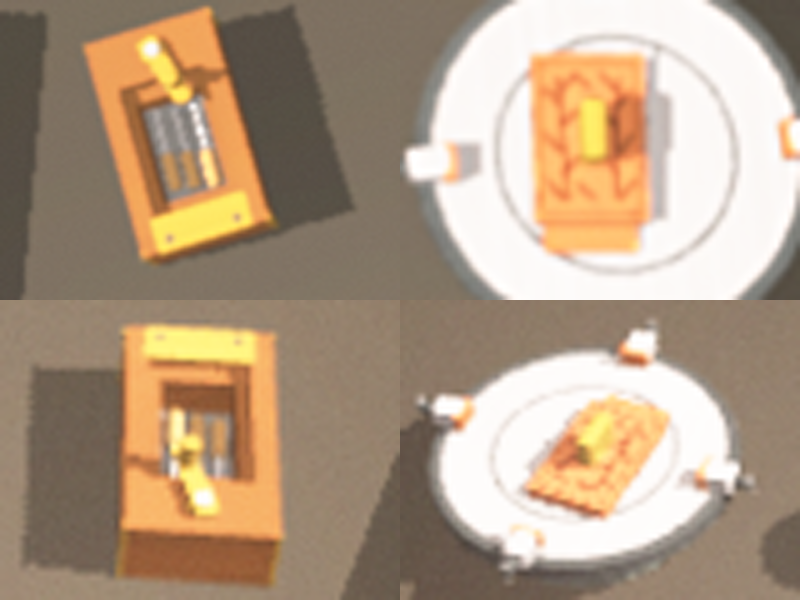

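The crops show the lip and the tongue both facing the robot (image bottom). The button points over the recess, with its pivot screw at about top (177,220) and its knob at about (186,233). Now I'll measure.

```bash
cat > h.py <<'E'
import cv2,numpy as np
from bench import r
def cam(n):
    c=r.camera_info(n); R=cv2.Rodrigues(np.array(c["rvec"]))[0]; return c["mtx"],c["D"],R,np.array(c["tvec"])
def rays(n,px):
    K,D,R,t=cam(n); u=cv2.undistortPoints(np.array(px,float).reshape(-1,1,2),K,D).reshape(-1,2)
    return -R.T@t,(np.c_[u,np.ones(len(u))]@R)
def plane(n,px,z):
    o,d=rays(n,px); return o+d*((z-o[2])/d[:,2])[:,None]
def tri(p1,p2):
    (a,d),(b,e)=rays("top",[p1]),rays("scene",[p2]); d,e=d[0],e[0]
    s=np.linalg.lstsq(np.c_[d,-e],b-a,rcond=None)[0]; P,Q=a+s[0]*d,b+s[1]*e
    return (P+Q)/2,np.linalg.norm(P-Q)
def proj(n,P):
    K,D,R,t=cam(n); return cv2.projectPoints(np.array(P,float).reshape(-1,3),cv2.Rodrigues(R)[0],t,K,D)[0].reshape(-1,2)
def mask(im,lo,hi,roi):
    m=cv2.inRange(cv2.cvtColor(im,cv2.COLOR_BGR2HSV),lo,hi); z=np.zeros_like(m); x0,y0,x1,y1=roi; z[y0:y1,x0:x1]=m[y0:y1,x0:x1]; return z
def blobs(m,amin=6):
    cs=cv2.findContours(m,cv2.RETR_EXTERNAL,cv2.CHAIN_APPROX_NONE)[0]
    return sorted([c for c in cs if len(c)>=amin],key=cv2.contourArea,reverse=True)
E
python3 - <<'E'
from h import *
np.set_printoptions(precision=4,suppress=True)
t=cv2.imread("pics/top0.png");s=cv2.imread("pics/scene0.png")
H=cv2.cvtColor(t,cv2.COLOR_BGR2HSV);G=cv2.cvtColor(s,cv2.COLOR_BGR2HSV)
print("hsv box rim",H[255,166+25],H[230,168],"side",H[270,206],"lip",H[269,188],"cover",H[240,347],"pull",H[233,356],"bench",H[300,230])
print("scene rim",G[250,348],"cover",G[190,232],"pull",G[194,231],"front",G[258,360],"lip",G[216,360])
ro=lambda n,roi,lo,hi:[ (cv2.minAreaRect(c),cv2.contourArea(c)) for c in blobs(mask(t if n=="top" else s,lo,hi,roi))[:3]]
print("lip/btn top",ro("top",(150,200,225,290),(20,120,140),(32,255,255)))
print("lip/btn scn",ro("scene",(335,205,390,275),(20,120,140),(32,255,255)))
print("pull top",ro("top",(330,210,380,265),(22,120,120),(34,255,255)))
print("pull scn",ro("scene",(205,175,260,215),(22,120,120),(34,255,255)))
print("cover top",ro("top",(335,210,370,262),(3,60,100),(34,255,255)))
print("box top",ro("top",(140,195,225,295),(3,120,190),(34,255,255)))
E
```

```text
hsv box rim [ 14  82 174] [ 14 160 239] side [ 14 166 157] lip [ 26 154 254] cover [ 17 140 255] pull [ 23 162 251] bench [ 16  55 130]
scene rim [ 16 145 249] cover [ 28 115 255] pull [ 25 135 251] front [ 11 154 152] lip [ 28 123 255]
lip/btn top [(((190.86119079589844, 268.6351318359375), (9.96240520477295, 27.851417541503906), 72.34988403320312), 243.5), (((180.05882263183594, 226.2646942138672), (20.40833282470703, 6.0024495124816895), 59.03623962402344), 55.0)]
lip/btn scn [(((360.1224365234375, 215.41896057128906), (22.138202667236328, 6.107090473175049), 3.3664608001708984), 111.0), (((359.2000427246094, 241.90000915527344), (4.472135543823242, 4.0249223709106445), 63.43495178222656), 12.0), (((357.4705810546875, 235.38238525390625), (2.425356388092041, 5.5783185958862305), 75.96376037597656), 5.5)]
pull top [(((354.0, 232.5), (11.0, 4.0), 90.0), 39.0)]
pull scn [(((231.50001525878906, 192.5), (5.656853675842285, 7.071067810058594), 45.0), 11.0)]
cover top [(((353.0, 237.0), (40.0, 24.0), 90.0), 861.0)]
box top [(((183.64195251464844, 243.98426818847656), (63.00458526611328, 37.64060974121094), 73.66395568847656), 1421.0), (((182.3823699951172, 254.5294647216797), (7.518604278564453, 1.4552137851715088), 75.96376037597656), 5.0), (((187.6697998046875, 254.09432983398438), (8.241633415222168, 1.5109658241271973), 74.05460357666016), 4.5)]
```

```bash
python3 - <<'E'
from h import *
np.set_printoptions(precision=4,suppress=True)
t=cv2.imread("pics/top0.png");s=cv2.imread("pics/scene0.png")
print("top cam",rays("top",[[0,0]])[0],"scene cam",rays("scene",[[0,0]])[0])
def quad(im,lo,hi,roi):
    m=mask(im,lo,hi,roi); m=cv2.morphologyEx(m,cv2.MORPH_CLOSE,np.ones((3,3))); b=blobs(m)[0]; return cv2.boxPoints(cv2.minAreaRect(b))
qb=quad(t,(3,120,190),(34,255,255),(140,195,225,295))
qc=quad(t,(3,60,100),(34,255,255),(335,210,370,262))
for nm,q,z in(("box",qb,.05),("cover",qc,.061)):
    P=plane("top",q,z); print(nm,q.round(1).tolist(),"\n",P, "ctr",P.mean(0), [np.linalg.norm(P[i]-P[i-1]).round(4) for i in range(4)], np.degrees(np.arctan2(*(P[1]-P[0])[[1,0]])))
# hand-picked from crops
f=lambda c,k,o:[(c[0]+.5)/k-.5+o[0],(c[1]+.5)/k-.5+o[1]]
T=lambda x,y:f((x,y),400/112,(135,207)); Tc=lambda x,y:f((x-400,y),5,(316,207)); S=lambda x,y:f((x,y-300),5,(321,207)); Sc=lambda x,y:f((x-400,y-300),5,(192,166))
for nm,a,b in(("pivot screw",T(150,48),S(203,497)),("knob top",T(180,92),S(188,440)),
 ("box far-left",T(83,45),S(282,533)),("box far-right",T(212,8),S(121,527)),("box near-left",T(148,262),S(275,335)),("box near-right",T(273,225),S(122,328)),
 ("pull top far",Tc(595,97),Sc(582,455)),("pull top near",Tc(595,160),Sc(609,414)),
 ("cover farL",Tc(531,55),Sc(604,514)),("cover farR",Tc(646,55),Sc(528,487))):
    print(nm,np.round(a,1),np.round(b,1),*tri(a,b))
print("lip top",plane("top",[[190.9,268.6]],.05), "lip z", tri((190.86,268.63),(360.1,215.4)))
E
```

```text
top cam [0.3037 0.0004 1.4005] scene cam [1.4725 0.4593 1.1658]
box [[156.6999969482422, 219.0], [192.8000030517578, 208.5], [210.60000610351562, 268.8999938964844], [174.39999389648438, 279.5]] 
 [[0.5995 0.3275 0.05  ]
 [0.6312 0.2342 0.05  ]
 [0.4717 0.1775 0.05  ]
 [0.4416 0.2688 0.05  ]] ctr [0.536 0.252 0.05 ] [np.float64(0.1685), np.float64(0.0986), np.float64(0.1693), np.float64(0.096)] -71.24387552974282
cover [[341.0, 217.0], [365.0, 217.0], [365.0, 257.0], [341.0, 257.0]] 
 [[ 0.6173 -0.1581  0.061 ]
 [ 0.6192 -0.2208  0.061 ]
 [ 0.5134 -0.22    0.061 ]
 [ 0.5114 -0.1583  0.061 ]] ctr [ 0.5653 -0.1893  0.061 ] [np.float64(0.1058), np.float64(0.0628), np.float64(0.1058), np.float64(0.0617)] -88.26072972136659
pivot screw [176.6 220.1] [361.2 246. ] [0.5961 0.2744 0.0583] 0.002730145912367579
knob top [185.  232.4] [358.2 234.6] [0.5623 0.2508 0.0632] 0.006207566014827066
box far-left [157.9 219.2] [377.  253.2] [0.5981 0.3253 0.0523] 0.002980683669571319
box far-right [194.  208.9] [344.8 252. ] [0.6299 0.2339 0.0475] 0.005241490757954153
box near-left [176.1 280. ] [375.6 213.6] [0.4399 0.2692 0.0441] 0.007378820420909874
box near-right [211.1 269.6] [345.  212.2] [0.4706 0.1782 0.0411] 0.0019608289456182378
pull top far [354.6 226. ] [228.  196.6] [ 0.5906 -0.1897  0.0734] 0.004514501550080342
pull top near [354.6 238.6] [233.4 188.4] [ 0.5559 -0.1883  0.0806] 0.005017190221521934
cover farL [341.8 217.6] [232.4 208.4] [ 0.6165 -0.1596  0.0549] 0.002875394123838615
cover farR [364.8 217.6] [217.2 203. ] [ 0.6173 -0.2183  0.0565] 0.005816922467881643
lip top [[0.471  0.2284 0.05  ]] lip z (array([0.4708, 0.2295, 0.0488]), np.float64(0.0015782264086435607))
```

step_arm --moves '[{"dx": 48,"dy": -28,"gripper": -0.35},{"dx": 48,"dy": -28,"gripper": -0.35},{"dx": 48,"dy": -28,"gripper": -0.35},{"dx": 48,"dy": -28,"gripper": -0.35},{"dx": 48,"dy": -28,"gripper": -0.35},{"dx": 48,"dy": -28,"gripper": -0.35},{"dx": 48,"dy": -28,"gripper": -0.35},{"dx": 48,"dy": -28,"gripper": -0.35},{"dx": 48,"dy": -28,"gripper": -0.35},{"dx": 21,"dy": -52,"dz": 13,"gripper": -0.35},{"dx": 21,"dy": -52,"dz": 13,"gripper": -0.35},{"dx": 21,"dy": -52,"dz": 13,"gripper": -0.35},{"dx": 21,"dy": -52,"dz": 13,"gripper": -0.35},{"dx": 21,"dy": -52,"dz": 13,"gripper": -0.35},{"dx": 21,"dy": -52,"dz": 13,"gripper": -0.35},{"dx": 21,"dy": -52,"dz": 13,"gripper": -0.35},{"dx": 21,"dy": -52,"dz": 13,"gripper": -0.35},{"dx": 21,"dy": -50,"dz": 13,"gripper": -0.35},{"rz": -6.5,"gripper": -0.35},{"rz": -6.5,"gripper": -0.35}]' --grip_force 20

```text
invalid input at $.moves[0]: expected keys rx, ry, rz, dx, dy, dz, gripper
```

step_arm --moves '[{"rx": 0,"ry": 0,"rz": 0,"dx": 48,"dy": -28,"dz": 0,"gripper": -0.35},{"rx": 0,"ry": 0,"rz": 0,"dx": 48,"dy": -28,"dz": 0,"gripper": -0.35},{"rx": 0,"ry": 0,"rz": 0,"dx": 48,"dy": -28,"dz": 0,"gripper": -0.35},{"rx": 0,"ry": 0,"rz": 0,"dx": 48,"dy": -28,"dz": 0,"gripper": -0.35},{"rx": 0,"ry": 0,"rz": 0,"dx": 48,"dy": -28,"dz": 0,"gripper": -0.35},{"rx": 0,"ry": 0,"rz": 0,"dx": 48,"dy": -28,"dz": 0,"gripper": -0.35},{"rx": 0,"ry": 0,"rz": 0,"dx": 48,"dy": -28,"dz": 0,"gripper": -0.35},{"rx": 0,"ry": 0,"rz": 0,"dx": 48,"dy": -28,"dz": 0,"gripper": -0.35},{"rx": 0,"ry": 0,"rz": 0,"dx": 48,"dy": -28,"dz": 0,"gripper": -0.35},{"rx": 0,"ry": 0,"rz": 0,"dx": 21,"dy": -52,"dz": 13,"gripper": -0.35},{"rx": 0,"ry": 0,"rz": 0,"dx": 21,"dy": -52,"dz": 13,"gripper": -0.35},{"rx": 0,"ry": 0,"rz": 0,"dx": 21,"dy": -52,"dz": 13,"gripper": -0.35},{"rx": 0,"ry": 0,"rz": 0,"dx": 21,"dy": -52,"dz": 13,"gripper": -0.35},{"rx": 0,"ry": 0,"rz": 0,"dx": 21,"dy": -52,"dz": 13,"gripper": -0.35},{"rx": 0,"ry": 0,"rz": 0,"dx": 21,"dy": -52,"dz": 13,"gripper": -0.35},{"rx": 0,"ry": 0,"rz": 0,"dx": 21,"dy": -52,"dz": 13,"gripper": -0.35},{"rx": 0,"ry": 0,"rz": 0,"dx": 21,"dy": -52,"dz": 13,"gripper": -0.35},{"rx": 0,"ry": 0,"rz": 0,"dx": 21,"dy": -50,"dz": 13,"gripper": -0.35},{"rx": 0,"ry": 0,"rz": -6.5,"dx": 0,"dy": 0,"dz": 0,"gripper": -0.35},{"rx": 0,"ry": 0,"rz": -6.5,"dx": 0,"dy": 0,"dz": 0,"gripper": -0.35}]' --grip_force 20

```text
clock: 2.6
tcp_pos: [0.5692, 0.2513, 0.1354]
orientation: [3.011, 0.894, -0.002]
contact_force: [-0.0, -0.8, -0.7]
grip_width: 0.0281
gripper_force: 0.0
```

step_arm --moves '[{"rx": 0,"ry": 0,"rz": 0,"dx": 4,"dy": -5,"dz": 0,"gripper": -0.35},{"rx": 0,"ry": 0,"rz": 0,"dx": 0,"dy": 0,"dz": 25,"gripper": -0.35},{"rx": 0,"ry": 0,"rz": 0,"dx": 0,"dy": 0,"dz": 15,"gripper": -0.35},{"rx": 0,"ry": 0,"rz": 0,"dx": 0,"dy": 0,"dz": 0,"gripper": -0.35}]' --grip_force 20

```text
clock: 3.1
tcp_pos: [0.5697, 0.2563, 0.0949]
orientation: [3.014, 0.884, -0.004]
contact_force: [-0.3, -0.3, -0.8]
grip_width: 0.0279
gripper_force: 0.0
```

```bash
python3 - <<'E'
from h import *
t=r.grab_frame("top");s=r.grab_frame("scene")
c=lambda im,x,y:cv2.resize(im[y:y+75,x:x+100],(400,300),interpolation=cv2.INTER_CUBIC)
cv2.imwrite("pics/knob.png",np.hstack([c(t,140,200),c(s,315,195)]))
print(proj("top",[[.5697,.2574,.0765],[.5943,.273,.0565]]),r.get_obs()["tcp_pos"])
E
```

```text
[[180.64070033 228.84600769]
 [176.74847399 221.05257432]] [0.57081314 0.25683742 0.09658277]
```

View pics/knob.png

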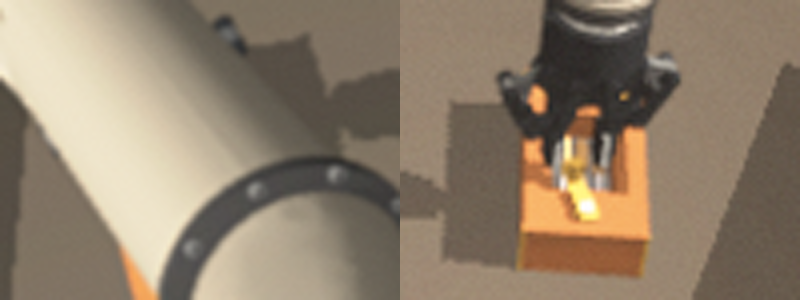

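The scene half shows the fingers straddling the knob (crop (575,165), fingers at 553 and 603). I'll lower, narrow to a loose cage and swing along the arc.

step_arm --moves '[{"rx": 0,"ry": 0,"rz": 0,"dx": 0,"dy": 0,"dz": 14,"gripper": -0.6},{"rx": 0,"ry": 0,"rz": 0,"dx": 0,"dy": 0,"dz": 0,"gripper": -0.6},{"rx": 0,"ry": 0,"rz": -9.5,"dx": 0.4,"dy": 5,"dz": 0,"gripper": -0.6},{"rx": 0,"ry": 0,"rz": -9.5,"dx": 0.4,"dy": 5,"dz": 0,"gripper": -0.6},{"rx": 0,"ry": 0,"rz": -9.5,"dx": 0.4,"dy": 5,"dz": 0,"gripper": -0.6},{"rx": 0,"ry": 0,"rz": 0,"dx": 0,"dy": 0,"dz": 0,"gripper": -0.6}]' --grip_force 20

```text
clock: 3.95
tcp_pos: [0.5818, 0.2461, 0.0823]
orientation: [-2.705, -1.597, -0.0]
contact_force: [-0.4, -0.0, 0.2]
grip_width: 0.017
gripper_force: 0.0
```

step_arm --moves '[{"rx": 0,"ry": 0,"rz": -10,"dx": 0.5,"dy": 5.2,"dz": 0,"gripper": -0.6},{"rx": 0,"ry": 0,"rz": -10,"dx": 0.5,"dy": 5.2,"dz": 0,"gripper": -0.6},{"rx": 0,"ry": 0,"rz": -10,"dx": 0.5,"dy": 5.2,"dz": 0,"gripper": -0.6},{"rx": 0,"ry": 0,"rz": -10,"dx": 0.5,"dy": 5.2,"dz": 0,"gripper": -0.6},{"rx": 0,"ry": 0,"rz": -10,"dx": 0.5,"dy": 5.2,"dz": 0,"gripper": -0.6},{"rx": 0,"ry": 0,"rz": 0,"dx": 0,"dy": 1.5,"dz": 0,"gripper": -0.6},{"rx": 0,"ry": 0,"rz": 0,"dx": 0,"dy": 0,"dz": 0,"gripper": -0.6}]' --grip_force 20

```text
clock: 4.82
tcp_pos: [0.608, 0.2456, 0.0822]
orientation: [1.78, 2.589, -0.0]
contact_force: [-0.6, -0.3, -0.3]
grip_width: 0.0173
gripper_force: 0.1
```

```bash
python3 - <<'E'
from h import *
s=r.grab_frame("scene")
cv2.imwrite("pics/k2.png",cv2.resize(s[195:270,315:415],(800,600),interpolation=cv2.INTER_CUBIC))
o=r.get_obs();print(o["tcp_pos"],o["contact_force"],o["orientation"])
E
```

```text
[0.60800119 0.2456894  0.08229806] [ 0.38126957 -0.52820557  1.58109678] [ 1.77830417e+00  2.58964209e+00 -1.86971191e-04]
```

View pics/k2.png

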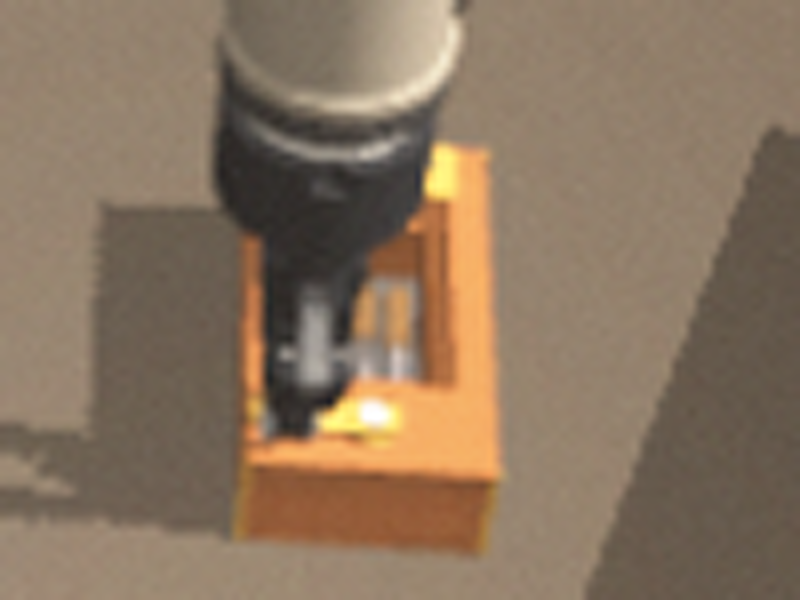

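The button now lies across the rim toward box -y (screw at crop (375,412)). I'll push gently to feel for the stop.

step_arm --moves '[{"rx": 0,"ry": 0,"rz": 0,"dx": 0.4,"dy": 1.5,"dz": 0,"gripper": -0.6},{"rx": 0,"ry": 0,"rz": 0,"dx": 0.4,"dy": 1.5,"dz": 0,"gripper": -0.6},{"rx": 0,"ry": 0,"rz": 0,"dx": 0,"dy": 0,"dz": 0,"gripper": -0.6}]' --grip_force 20

```text
clock: 5.25
tcp_pos: [0.6095, 0.2465, 0.0821]
orientation: [-1.775, -2.592, 0.006]
contact_force: [-4.7, -4.0, 3.6]
grip_width: 0.0171
gripper_force: 2.9
```

step_arm --moves '[{"rx": 0,"ry": 0,"rz": 0,"dx": 0,"dy": -3,"dz": 0,"gripper": -0.6},{"rx": 0,"ry": 0,"rz": 0,"dx": 0,"dy": 0,"dz": -20,"gripper": -0.6},{"rx": 0,"ry": 0,"rz": 0,"dx": 0,"dy": 0,"dz": -58,"gripper": -0.6},{"rx": 0,"ry": 0,"rz": 0,"dx": -49.4,"dy": -23.1,"dz": 0,"gripper": 0},{"rx": 0,"ry": 0,"rz": 0,"dx": -49.4,"dy": -23.1,"dz": 0,"gripper": 0},{"rx": 0,"ry": 0,"rz": 0,"dx": -49.4,"dy": -23.1,"dz": 0,"gripper": 0},{"rx": 0,"ry": 0,"rz": 0,"dx": -49.4,"dy": -23.1,"dz": 0,"gripper": 0},{"rx": 0,"ry": 0,"rz": 0,"dx": -49.4,"dy": -23.1,"dz": 0,"gripper": 0},{"rx": 0,"ry": 0,"rz": 0,"dx": -49.4,"dy": -23.1,"dz": 0,"gripper": 0},{"rx": 0,"ry": 0,"rz": 0,"dx": -49.4,"dy": -23.1,"dz": 0,"gripper": 0},{"rx": 0,"ry": 0,"rz": 0,"dx": -49.4,"dy": -23.1,"dz": 0,"gripper": 0},{"rx": 0,"ry": 0,"rz": 10,"dx": 0,"dy": 0,"dz": 0,"gripper": 0},{"rx": 0,"ry": 0,"rz": 10,"dx": 0,"dy": 0,"dz": 0,"gripper": 0},{"rx": 0,"ry": 0,"rz": 10,"dx": 0,"dy": 0,"dz": 0,"gripper": 0},{"rx": 0,"ry": 0,"rz": 10,"dx": 0,"dy": 0,"dz": 0,"gripper": 0},{"rx": 0,"ry": 0,"rz": 10,"dx": 0,"dy": 0,"dz": 0,"gripper": 0},{"rx": 0,"ry": 0,"rz": 10,"dx": 0,"dy": 0,"dz": 0,"gripper": 0},{"rx": 0,"ry": 0,"rz": 10,"dx": 0,"dy": 0,"dz": 0,"gripper": 0},{"rx": 0,"ry": 0,"rz": 10,"dx": 0,"dy": 0,"dz": 0,"gripper": 0}]' --grip_force 60

```text
clock: 7.62
tcp_pos: [0.5801, -0.1885, 0.1621]
orientation: [3.027, 0.838, 0.005]
contact_force: [-0.1, -0.5, 0.1]
grip_width: 0.0424
gripper_force: 0.0
```

```bash
python3 - <<'E'
from h import *
t=r.grab_frame("top")
cv2.imwrite("pics/boxopen.png",t)
# button direction and pull visible?
for b in blobs(mask(t,(20,120,140),(32,255,255),(150,195,225,290)))[:3]: print(cv2.minAreaRect(b),plane("top",[cv2.minAreaRect(b)[0]],.0545))
o=r.get_obs();print(o["tcp_pos"],o["orientation"],o["joints"].round(2))
E
```

```text
((191.05001831054688, 268.6500244140625), (10.119288444519043, 28.144268035888672), 71.56504821777344) [[0.47030589 0.22725542 0.0545    ]]
((182.7069091796875, 217.98277282714844), (6.565322399139404, 21.009031295776367), 66.80140686035156) [[0.60348741 0.25833881 0.0545    ]]
[ 0.58009583 -0.18833953  0.16213241] [3.02962151 0.82846534 0.00466754] [ 0.47  0.49 -0.35  1.78  0.21  0.9  -1.  ]
```

step_arm --moves '[{"rx": 0,"ry": 0,"rz": 10.2,"dx": 0,"dy": 0,"dz": 0,"gripper": 0},{"rx": 0,"ry": 0,"rz": 10.2,"dx": 0,"dy": 0,"dz": 0,"gripper": 0},{"rx": 0,"ry": 0,"rz": 10,"dx": 0,"dy": 0,"dz": 0,"gripper": 0},{"rx": 0,"ry": 0,"rz": 0,"dx": -7,"dy": 0.5,"dz": 40,"gripper": 0},{"rx": 0,"ry": 0,"rz": 0,"dx": 0,"dy": 0,"dz": 15,"gripper": 0},{"rx": 0,"ry": 0,"rz": 0,"dx": 0,"dy": 0,"dz": 0,"gripper": 0}]' --grip_force 60

```text
clock: 8.43
tcp_pos: [0.5719, -0.1891, 0.105]
orientation: [-3.141, -0.026, 0.002]
contact_force: [0.8, 0.7, 1.1]
grip_width: 0.0426
gripper_force: 0.0
```

```bash
python3 - <<'E'
from h import *
s=r.grab_frame("scene")
cv2.imwrite("pics/g1.png",cv2.resize(s[150:225,185:285],(800,600),interpolation=cv2.INTER_CUBIC))
o=r.get_obs();print(o["tcp_pos"],o["contact_force"],o["orientation"])
E
```

```text
[ 0.57262544 -0.18939917  0.10592036] [-1.17538688 -0.29882905  0.40525631] [-3.14118853e+00 -2.51900041e-02 -1.14704197e-03]
```

View pics/g1.png

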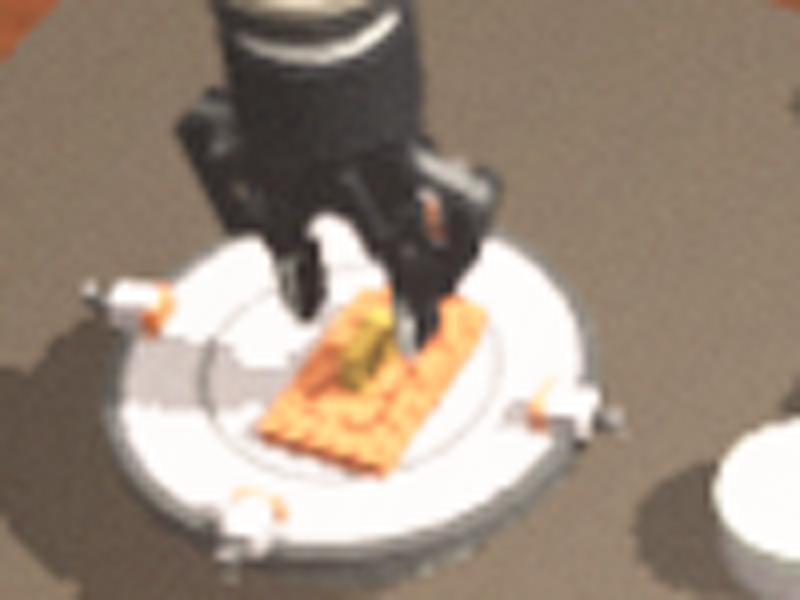

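The fingers at crop (302,300) and (415,340) straddle the pull at (368,340). I'll descend and grip.

step_arm --moves '[{"rx": 0,"ry": 0,"rz": 0,"dx": 0,"dy": 0,"dz": 14,"gripper": 0},{"rx": 0,"ry": 0,"rz": 0,"dx": 0,"dy": 0,"dz": 5,"gripper": -0.6},{"rx": 0,"ry": 0,"rz": 0,"dx": 0,"dy": 0,"dz": 0,"gripper": -1},{"rx": 0,"ry": 0,"rz": 0,"dx": 0,"dy": 0,"dz": 0,"gripper": -1},{"rx": 0,"ry": 0,"rz": 0,"dx": 0,"dy": 0,"dz": 0,"gripper": -1},{"rx": 0,"ry": 0,"rz": 0,"dx": 0,"dy": 0,"dz": 0,"gripper": -1}]' --grip_force 60

```text
clock: 9.22
tcp_pos: [0.5718, -0.1896, 0.0863]
orientation: [3.141, 0.023, -0.0]
contact_force: [-0.4, 1.0, -2.8]
grip_width: 0.0106
gripper_force: 61.5
```

step_arm --moves '[{"rx": 0,"ry": 0,"rz": 0,"dx": 0,"dy": 0,"dz": -10,"gripper": -1},{"rx": 0,"ry": 0,"rz": 0,"dx": 0,"dy": 0,"dz": -30,"gripper": -1},{"rx": 0,"ry": 0,"rz": 0,"dx": 0,"dy": 0,"dz": -45,"gripper": -1},{"rx": 0,"ry": 0,"rz": 0,"dx": 0,"dy": 0,"dz": 0,"gripper": -1}]' --grip_force 60

```text
clock: 9.72
tcp_pos: [0.5747, -0.1901, 0.1759]
orientation: [3.139, 0.023, 0.013]
contact_force: [0.4, 0.2, -2.1]
grip_width: 0.0105
gripper_force: 61.6
```

```bash
python3 - <<'E'
from h import *
np.set_printoptions(precision=2,suppress=True)
s=r.grab_frame("scene"); cv2.imwrite("pics/held.png",s)
imgs=[cv2.imread("pics/top0.png"),cv2.imread("pics/boxopen.png")]
o=np.array([.532,.2507]); y=np.radians(19.7); ex=np.array([np.cos(y),np.sin(y)]); ey=np.array([-ex[1],ex[0]])
def edge(fix,axis,c0,z=.05):
    out=[]
    for v in fix:
        u=np.arange(c0-12,c0+12.01,.5)
        P=[np.r_[o+(.001*(a*ex+v*ey) if axis=="x" else .001*(v*ex+a*ey)),z] for a in u]
        px=proj("top",P).astype(np.float32)
        g=sum(cv2.remap(cv2.GaussianBlur(i,(0,0),.6),px[:,0].copy(),px[:,1].copy(),cv2.INTER_LINEAR).reshape(-1,3).astype(float) for i in imgs)[:,2]
        lo,hi=g[:6].mean(),g[-6:].mean(); h=(lo+hi)/2; k=np.where(np.diff(np.sign(g-h)))[0]
        out.append(u[k[0]]+.5*(h-g[k[0]])/(g[k[0]+1]-g[k[0]]) if len(k) else np.nan)
    return np.array(out)
xs=[-40,-20,0,20,40,55]; ys=[-30,-15,0,15,30]
print("+y",edge(xs,"y",47)); print("-y",edge(xs,"y",-47)); print("+x",edge(ys,"x",87.5)); print("-x",edge(ys,"x",-77.5))
E
```

```text
+y [47.38 47.4  47.09 47.17 46.99 46.9 ]
-y [-48.86 -48.78 -48.85 -49.04 -49.59 -49.05]
+x [88.12 88.5  87.98 88.57 88.4 ]
-x [-80.5  -80.44 -80.29 -79.94 -80.05]
```

step_arm --moves '[{"rx": 0,"ry": 0,"rz": 0,"dx": -4.4,"dy": -30,"dz": 0,"gripper": -1},{"rx": 0,"ry": 0,"rz": 0,"dx": -4.4,"dy": -52,"dz": 0,"gripper": -1},{"rx": 0,"ry": 0,"rz": 0,"dx": -4.4,"dy": -52,"dz": 0,"gripper": -1},{"rx": 0,"ry": 0,"rz": 0,"dx": -4.4,"dy": -52,"dz": 0,"gripper": -1},{"rx": 0,"ry": 0,"rz": 0,"dx": -4.4,"dy": -52,"dz": 0,"gripper": -1},{"rx": 0,"ry": 0,"rz": 0,"dx": -4.4,"dy": -52,"dz": 0,"gripper": -1},{"rx": 0,"ry": 0,"rz": 0,"dx": -4.4,"dy": -52,"dz": 0,"gripper": -1},{"rx": 0,"ry": 0,"rz": 0,"dx": -4.4,"dy": -52,"dz": 0,"gripper": -1},{"rx": 0,"ry": 0,"rz": 0,"dx": 0,"dy": -32,"dz": 0,"gripper": -1},{"rx": 0,"ry": 0,"rz": -9.3,"dx": 0,"dy": -16,"dz": 0,"gripper": -1},{"rx": 0,"ry": 0,"rz": -9.3,"dx": 0,"dy": 0,"dz": 0,"gripper": -1},{"rx": 0,"ry": 6,"rz": 0,"dx": 0,"dy": 0,"dz": 0,"gripper": -1},{"rx": 0,"ry": 6,"rz": 0,"dx": 0,"dy": 0,"dz": 0,"gripper": -1},{"rx": 0,"ry": 0,"rz": 0,"dx": 0,"dy": 0,"dz": 0,"gripper": -1}]' --grip_force 60

```text
clock: 11.52
tcp_pos: [0.5277, 0.2506, 0.1698]
orientation: [-3.048, -0.524, -0.314]
contact_force: [-0.6, -0.4, -1.7]
grip_width: 0.0105
gripper_force: 61.6
```

```bash
cat > pose.py <<'E'
from h import *
from scipy.spatial.transform import Rotation as Ro
np.set_printoptions(precision=2,suppress=True)
O=np.array([.5321,.2503,0]); B=Ro.from_euler("z",19.5,degrees=True)
C=np.array([-1,0,36.3])          # TCP in cover frame, mm
def cover(o):
    """tip (underside) and far end (underside) in the box frame, mm; tilt, yaw error, roll"""
    p=B.inv().apply((o["tcp_pos"]-O)*1e3); R=B.inv()*Ro.from_rotvec(o["orientation"])*Ro.from_euler("x",180,degrees=True)
    at=lambda q:p+R.apply(np.array(q,float)-C)
    e=R.as_euler("ZYX",degrees=True)
    return p,at([-60,0,0]),at([45,0,0]),np.array([-e[1],e[0],e[2]])
def togo(o,tip,tilt,yaw=0):
    """shift in mm along tool axes to bring tip there at the given tilt, with the turn (deg, tool axes) wanted"""
    R1=B*Ro.from_euler("ZYX",[yaw,-tilt,0],degrees=True); t=R1*Ro.from_euler("x",180,degrees=True)
    R0=Ro.from_rotvec(o["orientation"]); P=O+B.apply(np.array(tip))*1e-3+R1.apply(C-[-60,0,0])*1e-3
    return R0.inv().apply(P-o["tcp_pos"])*1e3,np.degrees((R0.inv()*t).as_rotvec())
E
python3 - <<'E'
from pose import *
o=r.get_obs(); print(o["tcp_pos"],*cover(o),o["contact_force"]); print(togo(o,[-48,0,60],12))
s=r.grab_frame("scene"); print(proj("scene",[O+B.apply(cover(o)[2])*1e-3]))
cv2.imwrite("pics/hov.png",cv2.resize(s[165:285,290:450],(800,600),interpolation=cv2.INTER_CUBIC))
E
```

```text
[0.53 0.25 0.17] [ -4.07   1.74 169.79] [-54.45   1.66 122.24] [ 48.36   1.71 143.61] [11.74  0.03 -0.09] [-0.62 -0.36 -1.65]
(array([-6.52,  1.64, 61.99]), array([0.09, 0.26, 0.03]))
[[363.7  222.37]]
```

View pics/hov.png

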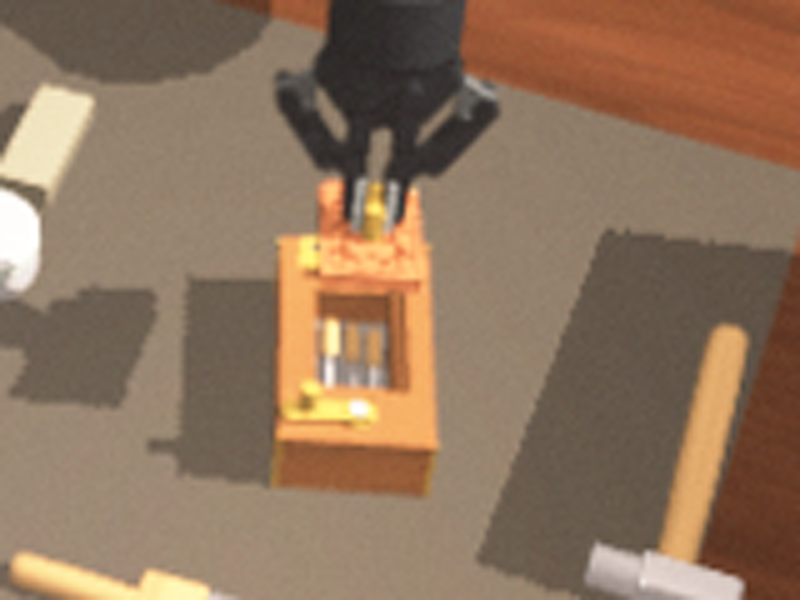

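The cover is held as planned: its far edge at crop (371,287) matches the predicted (369,287). The button is clear of the recess. Next I'll lower in front of the lip.

step_arm --moves '[{"rx": 0,"ry": 0,"rz": 0,"dx": -3.2,"dy": 0.8,"dz": 31,"gripper": -1},{"rx": 0,"ry": 0,"rz": 0,"dx": -3.3,"dy": 0.8,"dz": 31,"gripper": -1},{"rx": 0,"ry": 0,"rz": 0,"dx": 0,"dy": 0,"dz": 0,"gripper": -1}]' --grip_force 60

```text
clock: 11.95
tcp_pos: [0.5359, 0.2516, 0.1067]
orientation: [-3.048, -0.522, -0.311]
contact_force: [0.3, 0.2, -2.4]
grip_width: 0.0111
gripper_force: 61.3
```

```bash
python3 - <<'E'
from pose import *
s=r.grab_frame("scene"); cv2.imwrite("pics/hov2.png",cv2.resize(s[195:270,310:410],(800,600),interpolation=cv2.INTER_CUBIC))
o=r.get_obs(); print(*cover(o),o["contact_force"]); print(togo(o,[-48,0,43],12),togo(o,[-49,0,40],12))
f=lambda *q:(proj("scene",[O+B.apply(q)*1e-3])-[310,195])*8
p=cover(o)[2]
print("far ends",f(p[0],p[1]-29.5,p[2]),f(p[0],p[1]+29.5,p[2]),"recess far corners",f(47.5,-32,50),f(47.5,32,50),"box far",f(87.5,-47,50),f(87.5,47,50))
E
```

```text
[  5.09   0.42 108.38] [-45.24   0.46  60.77] [57.54  0.35 82.26] [11.81 -0.06 -0.02] [ 0.18  0.54 -3.18]
(array([-6.46,  0.42, 16.64]), array([ 0.03,  0.19, -0.06])) (array([-8.06,  0.42, 19.37]), array([ 0.03,  0.19, -0.06]))
far ends [[330.05 340.46]] [[488.69 350.28]] recess far corners [[315.53 373.3 ]] [[483.91 383.81]] box far [[274.77 453.58]] [[526.78 469.66]]
```

View pics/hov2.png

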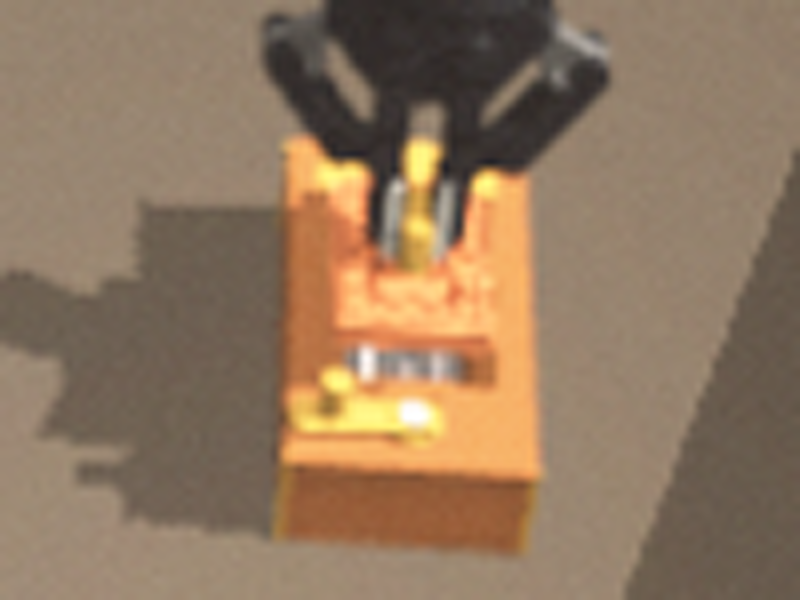

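```bash
cat > ed.py <<'E'
from pose import *
def edges(im,name,lines,chan):
    """half-level crossing along each line (box frame, mm), offset from its middle"""
    out=[]; im=cv2.GaussianBlur(im,(0,0),.5)
    for m,d in lines:
        u=np.arange(-9,9.01,.25); px=proj(name,[O+B.apply(np.array(m)+a*np.array(d))*1e-3 for a in u]).astype(np.float32)
        g=cv2.remap(im,px[:,0].copy(),px[:,1].copy(),cv2.INTER_LINEAR).reshape(-1,3).astype(float)[:,chan]
        out.append(u[np.argmax(abs(np.gradient(cv2.GaussianBlur(g.reshape(-1,1),(1,9),1.5).ravel())))])
    return np.array(out)
E
python3 - <<'E'
from ed import *
o=r.get_obs(); ims=np.mean([r.grab_frame("scene").astype(float) for _ in range(4)],0).astype(np.uint8)
Y=[0,1,0]; p,tip,far,e=cover(o)
R=Ro.from_euler("y",-e[0],degrees=True)
for ch in(0,2):
    print("ch",ch)
    print(" box +y",edges(ims,"scene",[([x,47,50],Y) for x in(0,20,40,60,70,80)],ch))
    print(" box -y",edges(ims,"scene",[([x,-47,50],Y) for x in(55,80,85)],ch))
    print(" box far x",edges(ims,"scene",[([87.5,y,50],[1,0,0]) for y in(-35,-15,0,15,35)],ch))
    print(" recess +y",edges(ims,"scene",[([x,32,50],Y) for x in(40,43,46)],ch))
    print(" cover +y",edges(ims,"scene",[(tip+R.apply([60+x,29.5,11]),Y) for x in(15,25,35,42)],ch))
    print(" cover -y",edges(ims,"scene",[(tip+R.apply([60+x,-29.5,11]),Y) for x in(15,25,35,42)],ch))
    print(" cover far",edges(ims,"scene",[(tip+R.apply([105,y,0]),[0,0,1]) for y in(-20,-10,0,10,20)],ch))
t=cv2.imread("pics/boxopen.png")
for ch in(0,2):
    print("top ch",ch,"+y",edges(t,"top",[([x,47,50],Y) for x in(-40,-20,0,20,40,60)],ch),"-y",edges(t,"top",[([x,-47,50],Y) for x in(-40,-20,0,20,40,60)],ch))
    print(" rec +y",edges(t,"top",[([x,32,50],Y) for x in(-30,-10,0,10,30)],ch)," rec -y",edges(t,"top",[([x,-32,50],Y) for x in(-30,-10,0,10,30)],ch))
    print(" lip edge",edges(t,"top",[([-52.5,y,50],[1,0,0]) for y in(-25,-10,0,10,25)],ch)," rec far",edges(t,"top",[([47.5,y,50],[1,0,0]) for y in(-20,-10,0,10,25)],ch))
E
```

```text
ch 0
 box +y [-8.   -7.75 -8.    3.5   2.    1.75]
 box -y [3.25 3.75 4.  ]
 box far x [2.25 0.75 4.   1.5  0.25]
 recess +y [-8.25 -8.25  2.75]
 cover +y [-5.25 -8.    0.25  0.75]
 cover -y [ 0.75  0.5   0.25 -0.75]
 cover far [ 2.75 -3.5  -3.    0.75  8.25]
ch 2
 box +y [5.25 3.5  4.   2.25 2.5  5.5 ]
 box -y [3.25 1.   0.75]
 box far x [2.25 4.75 4.   1.75 4.25]
 recess +y [3.   3.5  2.25]
 cover +y [1.   1.75 3.   8.  ]
 cover -y [-0.25 -0.25 -0.5  -0.75]
 cover far [ 8.5  -1.    0.25  7.75 -1.25]
top ch 0 +y [-0.25  0.25 -2.75 -1.75 -1.5   0.25] -y [ 0.5  -0.5  -0.75 -0.25 -0.75  0.25]
 rec +y [-0.25 -0.5   0.   -0.5  -0.25]  rec -y [4.5  8.25 8.25 8.25 7.75]
 lip edge [7.5  6.5  7.5  7.   1.75]  rec far [ 1.    2.25 -4.25  0.25  1.25]
top ch 2 +y [0.5  1.25 0.25 0.5  0.5  0.25] -y [-1.5  -1.5  -1.   -0.25 -1.25  0.  ]
 rec +y [-0.75 -0.25 -0.5  -0.5  -0.5 ]  rec -y [7.   6.25 6.25 6.25 7.25]
 lip edge [8.   8.   7.75 8.   2.  ]  rec far [ 0.75  0.75 -4.25 -0.25  0.25]
```

```bash
sed -i 's/^O=.*/O=np.array([.5317,.2514,0]); B=Ro.from_euler("z",19.5,degrees=True)/;/^O=/s/; B=.*/; B=Ro.from_euler("z",19.5,degrees=True)/' pose.py; python3 - <<'E'
from pose import *
o=r.get_obs(); print(*cover(o)); print(togo(o,[-48,0,42],12),togo(o,[-60,0,41],12))
E
```

```text
[  6.25  -0.41 110.72] [-43.82  -0.34  62.85] [58.84 -0.45 84.88] [12.12 -0.06  0.02]
(array([-8.39, -0.4 , 19.62]), array([-0.01, -0.12, -0.06])) (array([-20.33,  -0.38,  18.08]), array([-0.01, -0.12, -0.06]))
```

step_arm --moves '[{"rx": 0,"ry": 0,"rz": 0,"dx": -4.2,"dy": -0.4,"dz": 8,"gripper": -1},{"rx": 0,"ry": 0,"rz": 0,"dx": -4.2,"dy": 0,"dz": 8,"gripper": -1},{"rx": 0,"ry": 0,"rz": 0,"dx": 0,"dy": 0,"dz": 2.5,"gripper": -1},{"rx": 0,"ry": 0,"rz": 0,"dx": 0,"dy": 0,"dz": 0,"gripper": -1},{"rx": 0,"ry": 0,"rz": 0,"dx": 0,"dy": 0,"dz": 0,"gripper": -1}]' --grip_force 60

```text
clock: 12.82
tcp_pos: [0.5328, 0.2517, 0.0896]
orientation: [-3.045, -0.522, -0.321]
contact_force: [0.0, 0.2, -3.1]
grip_width: 0.0107
gripper_force: 61.4
```

```bash
cat > st.py <<'E'
from pose import *
import sys
o=r.get_obs(); print(o["clock"],*cover(o),"F box",B.inv().apply(o["contact_force"]),"M",o["moment"],o["grip_width"])
a=eval(sys.argv[1]) if len(sys.argv)>1 else []
for q in a: print(q,*togo(o,q[:3],q[3]))
E
python3 st.py "[(-48,0,41,12),(-60,0,41,12)]"
```

```text
12.825 [ 1.08 -0.11 89.63] [-49.06  -0.07  41.84] [53.64 -0.15 63.71] [12.02 -0.05  0.01] F box [ 0.08  0.15 -3.13] M [-0.07  0.32 -0.01] 0.010712090433672288
(-48, 0, 41, 12) [ 0.88 -0.12  1.06] [ 0.   -0.02 -0.04]
(-60, 0, 41, 12) [-10.86  -0.11  -1.43] [ 0.   -0.02 -0.04]
```

step_arm --moves '[{"rx": 0,"ry": 0,"rz": 0,"dx": 0,"dy": 0,"dz": 1,"gripper": -1},{"rx": 0,"ry": 0,"rz": 0,"dx": 0,"dy": 0,"dz": 1,"gripper": -1},{"rx": 0,"ry": 0,"rz": 0,"dx": 0,"dy": 0,"dz": 0,"gripper": -1}]' --grip_force 60

```text
clock: 13.2
tcp_pos: [0.5329, 0.2515, 0.0874]
orientation: [-3.045, -0.522, -0.32]
contact_force: [0.2, -0.2, -3.2]
grip_width: 0.0109
gripper_force: 61.4
```

```bash
python3 st.py "[(-58,0,40,12)]"
```

```text
13.2 [ 1.22 -0.28 87.44] [-48.95  -0.24  39.67] [53.76 -0.33 61.49] [11.99 -0.05 -0.  ] F box [ 0.16 -0.23 -3.15] M [-0.08  0.26  0.03] 0.010948869357680429
(-58, 0, 40, 12) [-8.79 -0.27 -2.21] [ 0.01  0.01 -0.05]
```

step_arm --moves '[{"rx": 0,"ry": 0,"rz": 0,"dx": -2.2,"dy": -0.2,"dz": -0.47,"gripper": -1},{"rx": 0,"ry": 0,"rz": 0,"dx": -2.2,"dy": 0,"dz": -0.47,"gripper": -1},{"rx": 0,"ry": 0,"rz": 0,"dx": -2.2,"dy": 0,"dz": -0.47,"gripper": -1},{"rx": 0,"ry": 0,"rz": 0,"dx": -2.2,"dy": 0,"dz": -0.47,"gripper": -1},{"rx": 0,"ry": 0,"rz": 0,"dx": 0,"dy": 0,"dz": 0,"gripper": -1}]' --grip_force 60

```text
clock: 13.82
tcp_pos: [0.5242, 0.2487, 0.0875]
orientation: [-3.045, -0.522, -0.32]
contact_force: [0.5, -0.6, -1.9]
grip_width: 0.0111
gripper_force: 61.4
```

```bash
python3 st.py "[(-62,0,40,12)]"
```

```text
13.825 [-7.97 -0.06 87.51] [-58.13  -0.03  39.74] [44.57 -0.1  61.56] [11.99 -0.04 -0.01] F box [ 0.31 -0.71 -1.93] M [-0.11  0.32  0.03] 0.011071677254521635
(-62, 0, 40, 12) [-3.73 -0.06 -1.06] [ 0.01  0.01 -0.04]
```

step_arm --moves '[{"rx": 0,"ry": 0,"rz": 0,"dx": -1,"dy": 0,"dz": -0.22,"gripper": -1},{"rx": 0,"ry": 0,"rz": 0,"dx": -1,"dy": 0,"dz": -0.22,"gripper": -1},{"rx": 0,"ry": 0,"rz": 0,"dx": 0,"dy": 0,"dz": 0,"gripper": -1}]' --grip_force 60

```text
clock: 14.2
tcp_pos: [0.5224, 0.2481, 0.0875]
orientation: [-3.045, -0.522, -0.32]
contact_force: [0.5, -0.6, -2.8]
grip_width: 0.0107
gripper_force: 61.4
```

```bash
python3 st.py
```

```text
14.2 [-9.86 -0.02 87.52] [-60.03   0.02  39.75] [42.68 -0.06 61.57] [12.   -0.05 -0.  ] F box [ 0.22 -0.72 -2.83] M [-0.09  0.33 -0.01] 0.010653461074088896
```

step_arm --moves '[{"rx": 0,"ry": 0,"rz": 0,"dx": -1,"dy": 0,"dz": -0.22,"gripper": -1},{"rx": 0,"ry": 0,"rz": 0,"dx": -1,"dy": 0,"dz": -0.22,"gripper": -1},{"rx": 0,"ry": 0,"rz": 0,"dx": 0,"dy": 0,"dz": 0,"gripper": -1}]' --grip_force 60

```text
clock: 14.58
tcp_pos: [0.5208, 0.2475, 0.0877]
orientation: [-3.045, -0.522, -0.321]
contact_force: [1.2, 0.7, -3.5]
grip_width: 0.0103
gripper_force: 61.4
```

```bash
python3 st.py
```

```text
14.575 [-11.57   0.01  87.69] [-61.7    0.05  39.89] [40.99 -0.03 61.78] [12.04 -0.04  0.01] F box [ 1.39  0.26 -3.46] M [-0.01  0.03  0.05] 0.010318090460870497
```

step_arm --moves '[{"rx": 0,"ry": 0,"rz": 0,"dx": -1,"dy": 0,"dz": -0.22,"gripper": -1},{"rx": 0,"ry": 0,"rz": 0,"dx": 0,"dy": 0,"dz": 0,"gripper": -1}]' --grip_force 60

```text
clock: 14.82
tcp_pos: [0.5206, 0.2474, 0.088]
orientation: [-3.044, -0.522, -0.323]
contact_force: [4.5, 1.2, -5.2]
grip_width: 0.0105
gripper_force: 61.2
```

```bash
python3 st.py
```

```text
14.825 [-11.82  -0.02  87.99] [-61.89   0.05  40.12] [40.77 -0.06 62.15] [12.12 -0.06  0.03] F box [ 4.61 -0.33 -5.17] M [ 0.19 -0.81  0.05] 0.010542676468859149
```

step_arm --moves '[{"rx": 0,"ry": 0,"rz": 0,"dx": 3.2,"dy": 0,"dz": 0.7,"gripper": -1},{"rx": 0,"ry": 0,"rz": 0,"dx": 0,"dy": 0,"dz": 0,"gripper": -1},{"rx": 0,"ry": 0,"rz": 0,"dx": 0,"dy": 0,"dz": 0,"gripper": -1}]' --grip_force 60

```text
clock: 15.2
tcp_pos: [0.5221, 0.248, 0.0872]
orientation: [-3.046, -0.522, -0.318]
contact_force: [0.0, -0.1, -3.1]
grip_width: 0.0108
gripper_force: 61.4
```

```bash
sed -i 's/\.5317,\.2514/.5324,.2517/' pose.py; python3 st.py "[(-60.3,0,39.3,12),(-60.3,0,39.3,9),(-60.3,0,39.3,6),(-60.3,0,39.3,3)]"
```

```text
15.2 [-10.96  -0.08  87.2 ] [-61.18  -0.06  39.49] [41.55 -0.13 61.19] [11.93 -0.04 -0.02] F box [-0.01 -0.07 -3.06] M [-0.11  0.35 -0.04] 0.010792649192001619
(-60.3, 0, 39.3, 12) [ 0.78 -0.09  0.29] [ 0.02  0.07 -0.04]
(-60.3, 0, 39.3, 9) [ 2.6  -0.09  3.43] [ 0.02 -2.93 -0.04]
(-60.3, 0, 39.3, 6) [ 4.26 -0.09  6.65] [ 0.02 -5.93 -0.04]
(-60.3, 0, 39.3, 3) [ 5.74 -0.09  9.96] [ 0.02 -8.93 -0.04]
```

step_arm --moves '[{"rx": 0,"ry": 0,"rz": 0,"dx": 0.8,"dy": 0,"dz": 0.3,"gripper": -1},{"rx": 0,"ry": -2,"rz": 0,"dx": 1.2,"dy": 0,"dz": 2.1,"gripper": -1},{"rx": 0,"ry": -2,"rz": 0,"dx": 1.2,"dy": 0,"dz": 2.1,"gripper": -1},{"rx": 0,"ry": -2,"rz": 0,"dx": 1.2,"dy": 0,"dz": 2.1,"gripper": -1},{"rx": 0,"ry": 0,"rz": 0,"dx": 0,"dy": 0,"dz": 0,"gripper": -1}]' --grip_force 60

```text
clock: 15.82
tcp_pos: [0.5284, 0.2501, 0.0817]
orientation: [-3.075, -0.526, -0.162]
contact_force: [0.4, -0.5, -2.9]
grip_width: 0.0106
gripper_force: 61.5
```

```bash
python3 st.py "[(-60.3,0,39.3,6),(-60.3,0,39.3,4),(-60.3,0,39.3,2)]"
```

```text
15.825 [-4.3  -0.16 81.73] [-59.17  -0.07  39.43] [45.25 -0.21 50.46] [ 6.03 -0.08  0.02] F box [ 0.22 -0.56 -2.93] M [-0.01  0.18 -0.04] 0.010550669619616893
(-60.3, 0, 39.3, 6) [-1.12 -0.15  0.04] [-0.01 -0.03 -0.08]
(-60.3, 0, 39.3, 4) [ 0.11 -0.16  2.12] [-0.01 -2.03 -0.08]
(-60.3, 0, 39.3, 2) [ 1.26 -0.16  4.25] [-0.01 -4.03 -0.08]
```

step_arm --moves '[{"rx": 0,"ry": 0,"rz": 0,"dx": -1.1,"dy": 0,"dz": 0,"gripper": -1},{"rx": 0,"ry": -1,"rz": 0,"dx": 0.6,"dy": 0,"dz": 1.05,"gripper": -1},{"rx": 0,"ry": -1,"rz": 0,"dx": 0.6,"dy": 0,"dz": 1.05,"gripper": -1},{"rx": 0,"ry": 0,"rz": 0,"dx": 0,"dy": 0,"dz": 0,"gripper": -1}]' --grip_force 60

```text
clock: 16.32
tcp_pos: [0.5286, 0.2503, 0.0797]
orientation: [-3.083, -0.528, -0.108]
contact_force: [0.2, -0.0, -2.8]
grip_width: 0.0107
gripper_force: 61.5
```

```bash
python3 st.py "[(-60.1,0,39.3,4),(-60.1,0,39.2,2),(-60.1,0,39.2,0)]"
```

```text
16.325 [-4.11 -0.08 79.72] [-60.43  -0.    39.39] [44.32 -0.13 46.73] [ 4.01 -0.07  0.01] F box [ 0.2  -0.11 -2.78] M [-0.07  0.11  0.  ] 0.010730403839931398
(-60.1, 0, 39.3, 4) [ 0.32 -0.08  0.12] [-0.01 -0.01 -0.07]
(-60.1, 0, 39.2, 2) [ 1.55 -0.08  2.3 ] [-0.01 -2.01 -0.07]
(-60.1, 0, 39.2, 0) [ 2.71 -0.08  4.42] [-0.01 -4.01 -0.07]
```

step_arm --moves '[{"rx": 0,"ry": -1,"rz": 0,"dx": 0.7,"dy": 0,"dz": 1.1,"gripper": -1},{"rx": 0,"ry": -1,"rz": 0,"dx": 0.7,"dy": 0,"dz": 1.1,"gripper": -1},{"rx": 0,"ry": -1,"rz": 0,"dx": 0.5,"dy": 0,"dz": 1.05,"gripper": -1},{"rx": 0,"ry": 0,"rz": 0,"dx": 0,"dy": 0,"dz": 0,"gripper": -1},{"rx": 0,"ry": 0,"rz": 0,"dx": 0,"dy": 0,"dz": 0,"gripper": -1}]' --grip_force 60

```text
clock: 16.95
tcp_pos: [0.53, 0.2507, 0.0765]
orientation: [-3.093, -0.53, -0.027]
contact_force: [0.1, -0.9, -2.6]
grip_width: 0.0104
gripper_force: 61.5
```

```bash
python3 st.py "[(-60.1,0,39.0,0)]"
```

```text
16.95 [-2.57 -0.1  76.52] [-60.93  -0.05  39.2 ] [44.05 -0.14 41.02] [ 0.99 -0.05 -0.  ] F box [-0.19 -0.86 -2.64] M [ 0.01  0.02 -0.03] 0.010373682310305015
(-60.1, 0, 39.0, 0) [ 1.45 -0.1   1.24] [ 0.   -0.99 -0.05]
```

step_arm --moves '[{"rx": 0,"ry": -0.5,"rz": 0,"dx": 0.7,"dy": 0,"dz": 0.6,"gripper": -1},{"rx": 0,"ry": -0.5,"rz": 0,"dx": 0.6,"dy": 0,"dz": 0.6,"gripper": -1},{"rx": 0,"ry": 0,"rz": 0,"dx": 0,"dy": 0,"dz": 0.3,"gripper": -1},{"rx": 0,"ry": 0,"rz": 0,"dx": 0,"dy": 0,"dz": 0,"gripper": -1}]' --grip_force 60

```text
clock: 17.45
tcp_pos: [0.5313, 0.2512, 0.075]
orientation: [3.096, 0.531, -0.0]
contact_force: [0.1, -0.4, -1.8]
grip_width: 0.0106
gripper_force: 61.5
```

```bash
python3 st.py "[(-60.1,0,39.0,0)]"
```

```text
17.45 [-1.23 -0.06 75.03] [-60.24  -0.01  38.74] [44.76 -0.09 38.73] [-0.01 -0.04 -0.  ] F box [-0.07 -0.38 -1.83] M [0.04 0.03 0.02] 0.01057965175804986
(-60.1, 0, 39.0, 0) [ 0.13 -0.06 -0.27] [ 0.    0.01 -0.04]
```

step_arm --moves '[{"rx": 0,"ry": 0,"rz": 0,"dx": 0,"dy": 0,"dz": 0.4,"gripper": -1},{"rx": 0,"ry": 0,"rz": 0,"dx": 0,"dy": 0,"dz": 0.3,"gripper": -1},{"rx": 0,"ry": 0,"rz": 0,"dx": 0,"dy": 0,"dz": 0,"gripper": -1}]' --grip_force 60

```text
clock: 17.82
tcp_pos: [0.5313, 0.2513, 0.0748]
orientation: [3.096, 0.531, 0.0]
contact_force: [-1.8, -1.1, 3.9]
grip_width: 0.0106
gripper_force: 62.3
```

```bash
python3 st.py
```

```text
17.825 [-1.18 -0.04 74.78] [-60.18   0.    38.48] [44.82 -0.08 38.49] [ 0.01 -0.05 -0.01] F box [-2.05 -0.48  3.9 ] M [-0.24  0.39  0.04] 0.01055629446616492
```

step_arm --moves '[{"rx": 0,"ry": 0,"rz": 0,"dx": 0,"dy": 0,"dz": 0,"gripper": -0.6},{"rx": 0,"ry": 0,"rz": 0,"dx": 0,"dy": 0,"dz": 0,"gripper": -0.5},{"rx": 0,"ry": 0,"rz": 0,"dx": 0,"dy": 0,"dz": 0,"gripper": -0.5},{"rx": 0,"ry": 0,"rz": 0,"dx": 0,"dy": 0,"dz": -5,"gripper": -0.5},{"rx": 0,"ry": 0,"rz": 0,"dx": 0,"dy": 0,"dz": -25,"gripper": -0.5},{"rx": 0,"ry": 0,"rz": 0,"dx": 0,"dy": 0,"dz": -45,"gripper": -0.5},{"rx": 0,"ry": 0,"rz": 0,"dx": 35,"dy": 15,"dz": 0,"gripper": -0.5},{"rx": 0,"ry": 0,"rz": 0,"dx": 35,"dy": 15,"dz": 0,"gripper": -0.5},{"rx": 0,"ry": 0,"rz": -10.1,"dx": 0,"dy": 0,"dz": 0,"gripper": -0.5},{"rx": 0,"ry": 0,"rz": -10.1,"dx": 0,"dy": 0,"dz": 0,"gripper": -0.5},{"rx": 0,"ry": 0,"rz": -10.1,"dx": 0,"dy": 0,"dz": 0,"gripper": -0.5},{"rx": 0,"ry": 0,"rz": -10.1,"dx": 0,"dy": 0,"dz": 0,"gripper": -0.5},{"rx": 0,"ry": 0,"rz": -10.1,"dx": 0,"dy": 0,"dz": 0,"gripper": -0.5},{"rx": 0,"ry": 0,"rz": -10.1,"dx": 0,"dy": 0,"dz": 0,"gripper": -0.5},{"rx": 0,"ry": 0,"rz": -10.1,"dx": 0,"dy": 0,"dz": 0,"gripper": -0.5},{"rx": 0,"ry": 0,"rz": -10.1,"dx": 0,"dy": 0,"dz": 0,"gripper": -0.5},{"rx": 0,"ry": 0,"rz": -10.1,"dx": 0,"dy": 0,"dz": 0,"gripper": -0.5},{"rx": 0,"ry": 0,"rz": 0,"dx": 0,"dy": 0,"dz": 0,"gripper": -0.5}]' --grip_force 20

```text
clock: 20.08
tcp_pos: [0.6074, 0.246, 0.1495]
orientation: [-1.796, -2.577, -0.0]
contact_force: [-0.4, 0.2, -0.0]
grip_width: 0.0213
gripper_force: 0.0
```

```bash
python3 - <<'E'
from pose import *
s=r.grab_frame("scene");t=r.grab_frame("top"); c=lambda im,x,y:cv2.resize(im[y:y+75,x:x+100],(400,300),interpolation=cv2.INTER_CUBIC)
cv2.imwrite("pics/seat.png",np.hstack([c(s,315,195),c(t,140,200)]))
o=r.get_obs(); R=Ro.from_rotvec(o["orientation"]); print(o["tcp_pos"]*1e3,o["orientation"],o["grip_width"],R.inv().apply(np.array([607,245.7,82])-o["tcp_pos"]*1e3))
E
```

```text
[607.38 246.14 149.51] [-1.8  -2.58 -0.  ] 0.02146288291667959 [-0.28 -0.51 67.51]
```

View pics/seat.png

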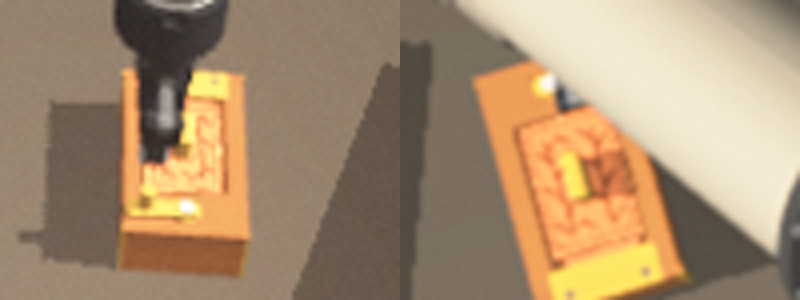

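The cover lies flat in the recess, tongue under the lip, and the turn-button is still aside (scene crop screw at (188,210)). Next I'll cage the knob and swing it back.

step_arm --moves '[{"rx": 0,"ry": 0,"rz": 0,"dx": 0,"dy": -0.5,"dz": 40,"gripper": -0.5},{"rx": 0,"ry": 0,"rz": 0,"dx": 0,"dy": 0,"dz": 20,"gripper": -0.5},{"rx": 0,"ry": 0,"rz": 0,"dx": 0,"dy": 0,"dz": 7,"gripper": -0.5},{"rx": 0,"ry": 0,"rz": 0,"dx": 0,"dy": 0,"dz": 0,"gripper": -0.6},{"rx": 0,"ry": 0,"rz": 0,"dx": 0,"dy": 0,"dz": 0,"gripper": -0.6}]' --grip_force 20

```text
clock: 20.8
tcp_pos: [0.6075, 0.2467, 0.0836]
orientation: [1.794, 2.578, 0.003]
contact_force: [-0.3, -0.5, -0.4]
grip_width: 0.0169
gripper_force: 0.0
```

step_arm --moves '[{"rx": 0,"ry": 0,"rz": 10,"dx": 0.4,"dy": -5.2,"dz": 0.5,"gripper": -0.6},{"rx": 0,"ry": 0,"rz": 10,"dx": 0.4,"dy": -5.2,"dz": 0.5,"gripper": -0.6},{"rx": 0,"ry": 0,"rz": 10,"dx": 0.4,"dy": -5.2,"dz": 0,"gripper": -0.6},{"rx": 0,"ry": 0,"rz": 10,"dx": 0.4,"dy": -5.2,"dz": 0,"gripper": -0.6},{"rx": 0,"ry": 0,"rz": 0,"dx": 0,"dy": 0,"dz": 0,"gripper": -0.6}]' --grip_force 20

```text
clock: 21.42
tcp_pos: [0.5867, 0.2463, 0.0826]
orientation: [2.565, 1.812, 0.003]
contact_force: [0.7, -0.5, 0.2]
grip_width: 0.0173
gripper_force: 0.0
```

```bash
cat > arc.py <<'E'
from pose import *
o=r.get_obs(); p=B.inv().apply((o["tcp_pos"]-O)*1e3); d=p[:2]-[67.5,0]
R=B.inv()*Ro.from_rotvec(o["orientation"])*Ro.from_euler("x",180,degrees=True)
print("tcp box",p,"radius",np.hypot(*d),"angle",np.degrees(np.arctan2(-d[1],-d[0])),"tool yaw",R.as_euler("ZYX",degrees=True)[0],"F box",B.inv().apply(o["contact_force"]))
E
python3 arc.py
```

```text
tcp box [ 49.37 -23.26  82.62] radius 29.489390460391057 angle 52.061194755954645 tool yaw 50.968793373485994 F box [ 0.53 -0.71  0.18]
```

step_arm --moves '[{"rx": 0,"ry": 0,"rz": 10,"dx": 0.4,"dy": -5.2,"dz": 0,"gripper": -0.6},{"rx": 0,"ry": 0,"rz": 10,"dx": 0.4,"dy": -5.2,"dz": 0,"gripper": -0.6},{"rx": 0,"ry": 0,"rz": 10,"dx": 0.4,"dy": -5.2,"dz": 0,"gripper": -0.6},{"rx": 0,"ry": 0,"rz": 10,"dx": 0.4,"dy": -5.2,"dz": 0,"gripper": -0.6},{"rx": 0,"ry": 0,"rz": 10,"dx": 0.4,"dy": -5.2,"dz": 0,"gripper": -0.6},{"rx": 0,"ry": 0,"rz": 0,"dx": 0,"dy": -1,"dz": 0,"gripper": -0.6},{"rx": 0,"ry": 0,"rz": 0,"dx": 0,"dy": 0,"dz": 0,"gripper": -0.6}]' --grip_force 20

```text
clock: 22.3
tcp_pos: [0.5681, 0.2646, 0.0817]
orientation: [-3.09, -0.563, -0.001]
contact_force: [0.5, -1.0, -0.2]
grip_width: 0.0171
gripper_force: 0.0
```

```bash
python3 arc.py
```

```text
tcp box [37.99  0.22 81.67] radius 29.514443767001143 angle -0.4275739896571688 tool yaw 1.1474141446488657 F box [ 0.15 -1.12 -0.23]
```

step_arm --moves '[{"rx": 0,"ry": 0,"rz": 0,"dx": 0,"dy": -1.3,"dz": 0,"gripper": -0.6},{"rx": 0,"ry": 0,"rz": 0,"dx": 0,"dy": -1.3,"dz": 0,"gripper": -0.6},{"rx": 0,"ry": 0,"rz": 0,"dx": 0,"dy": 0,"dz": 0,"gripper": -0.6}]' --grip_force 20

```text
clock: 22.68
tcp_pos: [0.567, 0.2667, 0.0814]
orientation: [-3.092, -0.556, 0.0]
contact_force: [1.0, 0.2, 0.4]
grip_width: 0.0173
gripper_force: 0.2
```

```bash
python3 arc.py
```

```text
tcp box [37.58  2.58 81.39] radius 30.02676712739553 angle -4.931634014679207 tool yaw 0.8898674196647297 F box [ 0.99 -0.14  0.38]
```

step_arm --moves '[{"rx": 0,"ry": 0,"rz": 0,"dx": 0,"dy": -1,"dz": 0,"gripper": -0.6},{"rx": 0,"ry": 0,"rz": 0,"dx": 0,"dy": -1,"dz": 0,"gripper": -0.6},{"rx": 0,"ry": 0,"rz": 0,"dx": 0,"dy": 0,"dz": 0,"gripper": -0.6}]' --grip_force 20

```text
clock: 23.05
tcp_pos: [0.5663, 0.2681, 0.0813]
orientation: [3.091, 0.555, -0.0]
contact_force: [0.4, -2.8, 0.5]
grip_width: 0.017
gripper_force: 1.2
```

```bash
python3 arc.py
```

```text
tcp box [37.42  4.1  81.31] radius 30.361526725804694 angle -7.770249467327478 tool yaw 0.8425798651532566 F box [-0.59 -2.72  0.54]
```

step_arm --moves '[{"rx": 0,"ry": 0,"rz": 0,"dx": 0,"dy": -1.2,"dz": 0,"gripper": -0.6},{"rx": 0,"ry": 0,"rz": 0,"dx": 0,"dy": 0,"dz": 0,"gripper": -0.6}]' --grip_force 20

```text
clock: 23.3
tcp_pos: [0.5662, 0.2682, 0.0813]
orientation: [3.09, 0.553, -0.0]
contact_force: [0.4, -5.3, 1.3]
grip_width: 0.0169
gripper_force: 2.5
```

```bash
python3 arc.py
```

```text
tcp box [37.41  4.28 81.31] radius 30.3922297705251 angle -8.102492888102493 tool yaw 0.7970479850691357 F box [-1.43 -5.15  1.33]
```

The button is at its stop: the force rises with no further motion. I'll centre the cage, lift off and clear the view.

step_arm --moves '[{"rx": 0,"ry": 0,"rz": 0,"dx": 0,"dy": 3.6,"dz": 0,"gripper": -0.6},{"rx": 0,"ry": 0,"rz": 0,"dx": 0,"dy": 0,"dz": 0,"gripper": -0.5},{"rx": 0,"ry": 0,"rz": 0,"dx": 0,"dy": 0,"dz": -12,"gripper": -0.5},{"rx": 0,"ry": 0,"rz": 0,"dx": 0,"dy": 0,"dz": -40,"gripper": -0.5},{"rx": 0,"ry": 0,"rz": 0,"dx": 0,"dy": 0,"dz": -60,"gripper": -0.5},{"rx": 0,"ry": 0,"rz": 0,"dx": 10,"dy": 50,"dz": 0,"gripper": -0.5},{"rx": 0,"ry": 0,"rz": 0,"dx": 10,"dy": 55,"dz": 0,"gripper": -0.5},{"rx": 0,"ry": 0,"rz": 0,"dx": 10,"dy": 55,"dz": 0,"gripper": -0.5},{"rx": 0,"ry": 0,"rz": 0,"dx": 0,"dy": 55,"dz": 0,"gripper": -0.5},{"rx": 0,"ry": 0,"rz": 0,"dx": 0,"dy": 30,"dz": 0,"gripper": -0.5},{"rx": 0,"ry": 0,"rz": 0,"dx": 0,"dy": 0,"dz": 0,"gripper": -0.5}]' --grip_force 20

```text
clock: 24.68
tcp_pos: [0.6814, 0.0434, 0.194]
orientation: [3.092, 0.547, 0.001]
contact_force: [0.5, 0.6, 0.1]
grip_width: 0.0213
gripper_force: 0.0
```

```bash
python3 - <<'E'
from pose import *
s=r.grab_frame("scene");t=r.grab_frame("top"); c=lambda im,x,y:cv2.resize(im[y:y+75,x:x+100],(400,300),interpolation=cv2.INTER_CUBIC)
full=lambda im:cv2.resize(im,(400,300))
cv2.imwrite("pics/final.png",np.vstack([np.hstack([c(s,315,195),c(t,140,200)]),np.hstack([full(s),full(t)])]))
E
```

```text
(no output)
```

View pics/final.png

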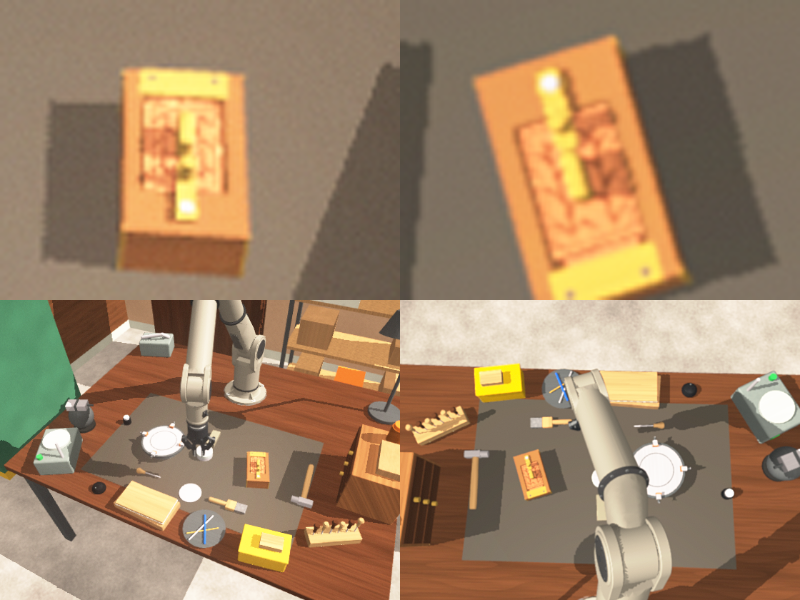

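The button points along the box axis over the flat cover, and the bench is otherwise undisturbed. Handing in.

```bash
python3 -c "
from bench import r
print(r.hand_in())"
```

```text
the job is handed in; nothing more can be done
None
```

The job is handed in at about 25 s of the 67 s: the cover lies flat in the recess with its tongue under the lip, and the turn-button is back at its stop over it; no verdict was returned.

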